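# Refill the rivet die rack in order of size

## Robot

A 6-joint arm with a two-finger parallel gripper is mounted at the origin on a cart in front of the work surface, level with it; the furniture and walls round the work are solid. World frame = base frame: x ahead of the robot, y to its left, z up, the work surface at z = 0. Lengths are in mm, angles in rad, forces in N, time in s.
With the tool pointing down it reaches from about 275 to 750 mm from the base axis. Payload 10.2 kg.
Tool frame: the origin (TCP) lies between the finger pads; the fingertips stand 22 mm ahead of it and the grasp point (between the pads) lies 3 mm ahead of it; z points along the fingers, y is the line along which they close (so a half turn about z gives the same grasp; the last joint's range is limited). The gripper opens to 85 mm and grips with 20 to 120 N. Pads are 22 mm wide; open, the fingers measure 114 mm over their backs; the gripper's body (76 mm by 85 mm) begins 54 mm behind the grasp point. The pads swing forward as they close: fully open they stand 13 mm farther back than shut.
Start: joints at [1.109, 0.313, 1.498, -0, 1.331, -0.223], TCP at [124.195, 510.105, 253.294] pointing down, gripper open.
Joint ranges: [-2.94, 2.94], [-0.97, 2.17], [0.19, 2.56], [-1.23, 4.37], [0.02, 3.11], [-2.88, 2.88]. Speed limits (rad/s): [2.39, 2.39, 3.01, 3.14, 3.14, 3.14].

## Interface

Orientations are given as a unit quaternion [w, x, y, z].
In Python, from rig import arm gives the robot as it stands. The module is installed in compiled form; this text tells all that it offers.
- The arm moves only by the tool carry_out, never from a script. Its argument "increments" is a list of rows, each an object with "dr": the turn, a rotation vector about the tool's x, y, z each as a share of 0.12 rad, from -1 to 1, a list of three; "translation": the shift along the tool's x, y, z each as a share of 2.5 cm, from -1 to 1, a list of three; "fingers": the closure, from -1 (fully open) to 1 (shut), so that 0 is half open. In form: [{"dr": [ax, ay, az], "translation": [dx, dy, dz], "fingers": fingers}, ...]. A call has 1 to 8 rows; each row shifts and turns the commanded pose from where the row before left it, along the tool's axes as they then stand; what a row does not reach is not made up. A row lasts 1/10 s, in which the tool goes at most 50 mm and 8.59 degrees, less where a joint would pass 70% of its speed; a pose out of reach is approached as far as the arm can. A call with a number of a shift or a turn outside -1 to 1 is refused whole. A call with a gripper value outside its range is refused whole. The fingers move at their own pace and stop on an object; "newtons" is the grip in N (left out, the last holds). Time passes only in rows, so rows that do not move let the fingers close. It gives the time, the measured TCP pose, the force, the opening and the grip force at its end, in the units of the state.
- arm.sense(): the state, without advancing time (a new reading comes with each control period).
- arm.snapshot(name): name is "side" or "top" or "wrist"; returns the picture (480x640x3 uint8, red, green, blue); there is no depth.
- arm.camera_info(name): a dict with "fx", "fy", "cx", "cy" (pixels), "rvec" (rotation vector, rad) and "tvec" (3), from world to camera coordinates, as OpenCV has them; the wrist camera has in their place "tool_from_camera" (4x4, takes a point from camera to tool coordinates, whose origin is the TCP and whose axes are the flange's). Camera axes: x right, y down, z forward; pixel columns grow to the right and rows downward; lengths in mm; the calibration is good to about 2 mm. A picture is of the moment at which its call begins: read the wrist's pose just before it. camera_info takes no time and is no camera call.
- arm.sign_off(): hands the job in; it is judged then, once.
Trained networks look in the newest picture that a camera, given by its name, has taken for a name from the list of things; names that differ only in an ending like _2 or _b are one class to them, and where a whole thing is asked for, a point or a joint stands for the part that bears it (a point fixed in the world has none). Each returns a list of dicts, best first, with "confidence" (0 to 1); they miss things now and then, are a little off and sometimes report something else, mostly with a low value. They report only what shows in the picture. A call takes as long as a camera call. They do not tell look-alikes from the thing itself.
- arm.search_frame(target, camera): "centre" ([row, column] in pixels, amid what is visible of it).
- arm.cut_out(target, camera): "pixels" (480x640 bool, what is visible of it) and "centre" ([row, column] in pixels, amid what is visible of it).
The state is a dict: "time_s": time; "qpos": joint angles; "joint_velocities": joint speeds; "tau": joint torques, N m; "tcp_pos": TCP position; "tcp_rot": TCP orientation; "contact_force": force on the tool from outside, world axes, zero at the start; "torque": the same for the moment, N m; "opening": finger opening in mm; "finger_force": force on a finger pad.
Only numpy, scipy, OpenCV 4.12 (cv2) and the standard library are available. Lean on these libraries where they do the work, as an engineer would, in place of code of your own. Each camera call takes 0.05 s, during which the arm holds its last target. There are 200 camera calls.

## Task

Put the four loose rivet dies that stand about the bench back into the four empty pockets of the beech rack, so that the whole row of six rises step by step from the shortest, thinnest die at one end to the longest, thickest at the other. Stand each die upright, foot down and fully home in its pocket, and leave the two end dies where they are.

Things in the scene. Friction and masses are not known exactly. Their poses are not given: they have to be found in the camera images.
- die_52_mid (a point): a loose steel rivet die, the second shortest of the six: a round barrel 15 mm across on the same steel foot, 34 mm across and 14 mm high, as all six dies; 52 mm high in all, barrel straight up to its top. It stands upright on the bench, foot down. This point is on its axis half-way up, 26 mm above its underside; z points up. A fixed clamp 142 mm high stands between the loose dies and the rack.
- die_64_mid (a point): a loose steel rivet die, the third shortest: a round barrel 20 mm across on the same steel foot, 34 mm across and 14 mm high, as all six dies; 64 mm high in all, barrel straight up to its top. It stands upright on the bench, foot down. This point is on its axis half-way up, 32 mm above its underside; z points up. A fixed clamp 142 mm high stands between the loose dies and the rack.
- die_76_mid (a point): a loose steel rivet die, the third longest: a round barrel 25 mm across on the same steel foot, 34 mm across and 14 mm high, as all six dies; 76 mm high in all, barrel straight up to its top. It stands upright on the bench, foot down. This point is on its axis half-way up, 38 mm above its underside; z points up. A fixed clamp 142 mm high stands between the loose dies and the rack.
- die_88_mid (a point): a loose steel rivet die, the second longest: a round barrel 30 mm across on the same steel foot, 34 mm across and 14 mm high, as all six dies; 88 mm high in all, barrel straight up to its top. It stands upright on the bench, foot down. This point is on its axis half-way up, 44 mm above its underside; z points up. A fixed clamp 142 mm high stands between the loose dies and the rack.
- die_shortest_mid (a point): the shortest rivet die: barrel 10 mm across on the same steel foot, 34 mm across and 14 mm high, as all six dies; 40 mm high in all. It already stands in the pocket at one end of the rack (which end varies) and stays there. This point is on its axis half-way up, 20 mm above its underside.
- die_longest_mid (a point): the longest rivet die: barrel 34 mm across on the same steel foot, 34 mm across and 14 mm high, as all six dies; 100 mm high in all. It already stands in the pocket at one end of the rack (which end varies) and stays there. This point is on its axis half-way up, 50 mm above its underside.
- pocket_1: empty round pocket 1 of 4 (alike, 54 mm apart; the end dies stand 54 mm beyond pockets 1 and 4) in a fixed beech rack 324 x 66 x 22 mm. 38 mm wide, mouth bevelled to 50 mm, a 2 mm rubber pad on its floor. Origin: centre of the pad's underside, 8 mm above the bench; a seated die's underside is 2 mm above it, the rack's top 14 mm above it. x runs along the rack from pocket 1 to 4, z up.
- pocket_2: empty round pocket 2 of 4 (alike, 54 mm apart; the end dies stand 54 mm beyond pockets 1 and 4) in a fixed beech rack 324 x 66 x 22 mm. 38 mm wide, mouth bevelled to 50 mm, a 2 mm rubber pad on its floor. Origin: centre of the pad's underside, 8 mm above the bench; a seated die's underside is 2 mm above it, the rack's top 14 mm above it. x runs along the rack from pocket 1 to 4, z up.
- pocket_3: empty round pocket 3 of 4 (alike, 54 mm apart; the end dies stand 54 mm beyond pockets 1 and 4) in a fixed beech rack 324 x 66 x 22 mm. 38 mm wide, mouth bevelled to 50 mm, a 2 mm rubber pad on its floor. Origin: centre of the pad's underside, 8 mm above the bench; a seated die's underside is 2 mm above it, the rack's top 14 mm above it. x runs along the rack from pocket 1 to 4, z up.
- pocket_4: empty round pocket 4 of 4 (alike, 54 mm apart; the end dies stand 54 mm beyond pockets 1 and 4) in a fixed beech rack 324 x 66 x 22 mm. 38 mm wide, mouth bevelled to 50 mm, a 2 mm rubber pad on its floor. Origin: centre of the pad's underside, 8 mm above the bench; a seated die's underside is 2 mm above it, the rack's top 14 mm above it. x runs along the rack from pocket 1 to 4, z up.
Things that resemble listed ones, but are neither listed nor needed, are in the scene too. Leave any green or orange look-alike of the part that bears die_88_mid alone.

How it is judged:
By the outcome, as a careful person would: the job done as asked, in the order asked, and still so for the second after the job is handed in, with the robot touching nothing.
It also fails if it takes over 115 s, if anything falls off the work surface, if the arm or the gripper's body presses on something with over 40 N, if the wrist force passes 120 N, or if a joint passes its speed limit or range.

## Working session

There is one attempt and no reset: what is moved stays moved. The work goes in short steps, Python scripts to look and compute and a tool call to move; the robot and the scene stay as the last step left them, time stands still between calls to the robot, and variables do not carry over. Pictures are saved under pics/ and viewed, at most 14 in all, crops included, and the job is handed in when it is done.

Besides the shell and the picture viewer there is one more tool, called after "Request:" as name(argument=value, ...), one argument or row to a line, values as JSON. carry_out: Moves the arm, as the interface text tells. Shift numbers are shares of 2.5 cm and turn numbers shares of 0.12 rad, none past 1 either way. Its arguments: {"type":"object","properties":{"increments":{"type":"array"},"newtons":{"type":"number"}},"required":["increments"]}

```bash
mkdir -p pics; cat > h.py <<'E'
import numpy as np, cv2
from rig import arm
from scipy.spatial.transform import Rotation as R
def snap(cam,f):
    im=arm.snapshot(cam); cv2.imwrite('pics/'+f,im[:,:,::-1]); return im
def ray(cam,rc,s=None):
    c=arm.camera_info(cam); p=np.array([(rc[1]-c['cx'])/c['fx'],(rc[0]-c['cy'])/c['fy'],1.])
    if 'rvec' in c:
        Rm=cv2.Rodrigues(np.array(c['rvec'],float))[0]; t=np.array(c['tvec'],float).ravel()
        return -Rm.T@t, Rm.T@p
    s=s or arm.sense(); T=np.array(c['tool_from_camera']); q=s['tcp_rot']
    Rt=R.from_quat([q[1],q[2],q[3],q[0]]).as_matrix()
    return np.array(s['tcp_pos'])+Rt@T[:3,3], Rt@T[:3,:3]@p
def atz(cam,rc,z,s=None):
    o,d=ray(cam,rc,s); return o+d*(z-o[2])/d[2]
def proj(cam,P):
    c=arm.camera_info(cam); Rm=cv2.Rodrigues(np.array(c['rvec'],float))[0]; p=Rm@np.array(P,float)+np.array(c['tvec'],float).ravel()
    return np.array([c['fy']*p[1]/p[2]+c['cy'],c['fx']*p[0]/p[2]+c['cx']])
E
python3 - <<'E'
from h import *
np.set_printoptions(precision=1,suppress=True)
print(arm.sense())
H={'die_52_mid':26,'die_64_mid':32,'die_76_mid':38,'die_88_mid':44,'die_shortest_mid':30,'die_longest_mid':60,'pocket_1':8,'pocket_2':8,'pocket_3':8,'pocket_4':8}
for cam in('top','side'):
    snap(cam,cam+'1.png'); print(cam, ray(cam,(240,320)))
    for n,z in H.items():
        for d in arm.search_frame(n,cam)[:5]: print(n,np.round(d['confidence'],2),np.array(d['centre']),atz(cam,d['centre'],z)[:2])
E
```

```text
{'time_s': 0.0, 'qpos': array([ 1.1,  0.3,  1.5,  0. ,  1.3, -0.2]), 'joint_velocities': array([-0., -0.,  0.,  0.,  0.,  0.]), 'tau': array([  0. , -41.2, -26. ,  -0. ,   0. ,   0. ]), 'tcp_pos': array([124.1, 509.9, 252.7]), 'tcp_rot': array([-0. ,  0.1,  1. , -0. ]), 'contact_force': array([0.1, 0.6, 1.2]), 'torque': array([-0., -0.,  0.]), 'finger_force': 0.0, 'opening': 85.4002748682052}
top (array([ 219.9,  191. , 1504.7]), array([ 0.2, -0. , -1. ]))
die_76_mid 0.59 [272.8 360.7] [431.8  68.9]
die_76_mid 0.51 [234.1 329. ] [545.9 158.6]
die_88_mid 0.72 [268.2 274.5] [445.5 315.6]
die_88_mid 0.52 [264.1 137.9] [459.4 707.6]
die_shortest_mid 0.63 [289.7 480.1] [ 382.6 -271.8]
die_longest_mid 0.55 [197.9 453.7] [ 646.9 -204.4]
pocket_1 0.6 [240.8 462. ] [ 530.1 -235.4]
pocket_1 0.52 [274.9 471.3] [ 428.4 -256.1]
pocket_1 0.4 [253.5 467.5] [ 491.9 -249.1]
pocket_2 0.6 [240.8 462. ] [ 530.1 -235.4]
pocket_2 0.52 [274.9 471.3] [ 428.4 -256.1]
pocket_2 0.4 [253.5 467.5] [ 491.9 -249.1]
pocket_3 0.6 [240.8 462. ] [ 530.1 -235.4]
pocket_3 0.52 [274.9 471.3] [ 428.4 -256.1]
pocket_3 0.4 [253.5 467.5] [ 491.9 -249.1]
pocket_4 0.6 [240.8 462. ] [ 530.1 -235.4]
pocket_4 0.52 [274.9 471.3] [ 428.4 -256.1]
pocket_4 0.4 [253.5 467.5] [ 491.9 -249.1]
side (array([  26.3, 1232. , 1024.7]), array([ 0.3, -0.7, -0.6]))
die_64_mid 0.61 [250.3 371.7] [417.7  80.9]
die_76_mid 0.77 [251.3 319. ] [546.1 165.2]
die_88_mid 0.74 [411.6 235.7] [456.6 720.3]
die_88_mid 0.72 [285.2 358.9] [386.2 245.5]
die_88_mid 0.55 [294.9 324.9] [448.9 321.5]
die_shortest_mid 0.64 [197.7 421.7] [ 379.5 -253.7]
die_longest_mid 0.74 [176.  343.7] [ 642.9 -204.9]
die_longest_mid 0.41 [196.9 422.4] [ 368.3 -214.4]
```

```bash
python3 - <<'E'
import cv2
a=cv2.imread('pics/top1.png')[150:330,110:510]; cv2.imwrite('pics/topc.png',cv2.resize(a,(800,360),interpolation=cv2.INTER_CUBIC))
a=cv2.imread('pics/side1.png')[150:450,180:480]; cv2.imwrite('pics/sidec.png',cv2.resize(a,(600,600),interpolation=cv2.INTER_CUBIC))
E
```

```text
(no output)
```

View pics/topc.png

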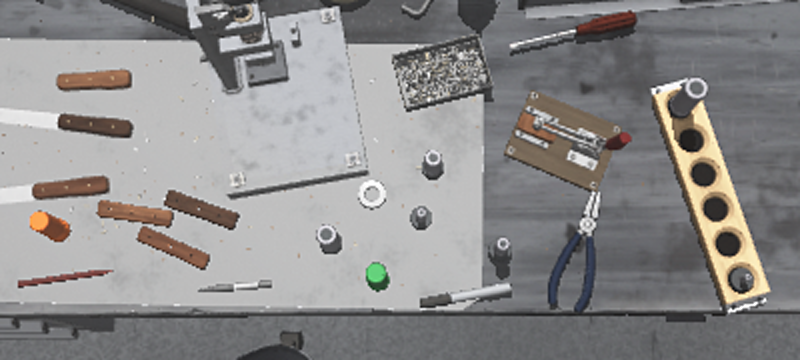

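View pics/sidec.png

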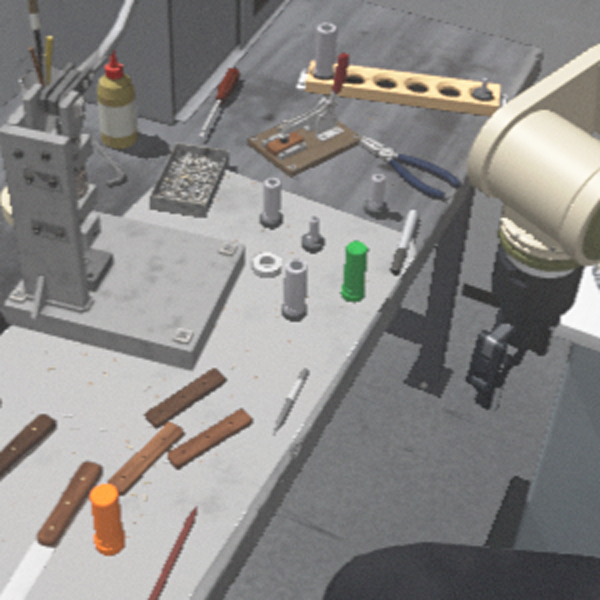

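Loose steel dies in the top image, given in full-image pixels as (row, column):
- A, about (231,326): 76.
- B, about (258,320): 52, the smallest.
- C, about (268,274): 88.
- D, about (275,361): 64.

The green one at (287,298) and the orange one at (262,133) are the look-alikes to leave alone. In the rack, the longest die is at the far end and the shortest at the near end. The clamp is the red-handled toggle near column 400. Next I'll work out the axes and take a closer look.

```bash
python3 - <<'E'
from h import *
np.set_printoptions(precision=3,suppress=True)
s=arm.sense();q=s['tcp_rot'];print(R.from_quat([q[1],q[2],q[3],q[0]]).as_matrix())
c=arm.camera_info('wrist');print(c)
# triangulate tops/mids
M={'76':((234.1,329),(251.3,319)),'64':((272.8,360.7),(250.3,371.7)),'88':((268.2,274.5),(294.9,324.9))}
for k,(a,b) in M.items():
    o1,d1=ray('top',a);o2,d2=ray('side',b)
    t=np.linalg.lstsq(np.c_[d1,-d2],o2-o1,rcond=None)[0];print(k,o1+t[0]*d1,o2+t[1]*d2)
E
```

```text
[[-0.972  0.237 -0.   ]
 [ 0.237  0.972 -0.   ]
 [-0.    -0.    -1.   ]]
{'fx': 357.5546213454764, 'fy': 357.5546213454764, 'cx': 322.50529966242675, 'cy': 235.58845886400576, 'tool_from_camera': array([[  -0.   ,   -0.951,   -0.31 ,   78.943],
       [   1.   ,   -0.   ,    0.   ,   -0.022],
       [  -0.001,   -0.31 ,    0.951, -119.807],
       [   0.   ,    0.   ,    0.   ,    1.   ]])}
76 [547.246 158.503  31.918] [549.117 159.041  32.322]
64 [434.519  67.384  19.483] [423.16   64.748  18.061]
88 [446.322 316.045  38.673] [450.848 317.279  39.477]
```

Request:
carry_out(
  increments=[
    {"dr":[0,0,0],"translation":[-0.93,-0.57,-0.12],"fingers":-1},
    {"dr":[0,0,0],"translation":[-0.93,-0.57,-0.12],"fingers":-1},
    {"dr":[0,0,0],"translation":[-0.93,-0.57,-0.12],"fingers":-1},
    {"dr":[0,0,0],"translation":[-0.93,-0.57,-0.12],"fingers":-1},
    {"dr":[0,0,0],"translation":[-0.93,-0.57,-0.12],"fingers":-1},
    {"dr":[0,0,0],"translation":[-0.93,-0.57,-0.12],"fingers":-1},
    {"dr":[0,0,0],"translation":[-0.93,-0.57,-0.12],"fingers":-1},
    {"dr":[0,0,0],"translation":[-0.93,-0.57,-0.12],"fingers":-1},
  ],
)

```text
time_s: 1.9
tcp_pos: [278.6, 354.5, 277.5]
tcp_rot: [0.0, 0.119, 0.993, 0.0]
contact_force: [-0.6, 0.7, 0.7]
opening: 85.6
finger_force: 0.0
```

Request:
carry_out(
  increments=[
    {"dr":[0,0,-1],"translation":[-0.93,-0.57,-0.12],"fingers":-1},
    {"dr":[0,0,0],"translation":[-0.93,-0.5,-0.12],"fingers":-1},
    {"dr":[0,0,0],"translation":[-0.93,-0.5,-0.12],"fingers":-1},
    {"dr":[0,0,0],"translation":[-0.93,-0.5,-0.12],"fingers":-1},
    {"dr":[0,0,-1],"translation":[-0.8,-0.5,-0.12],"fingers":-1},
    {"dr":[0,0,-1],"translation":[-0.8,-0.4,0],"fingers":-1},
    {"dr":[0,0,-0.8],"translation":[-0.5,-0.4,0],"fingers":-1},
    {"dr":[0,0,0],"translation":[0,0,0],"fingers":-1},
  ],
)

```text
time_s: 2.7
tcp_pos: [415.1, 256.5, 292.0]
tcp_rot: [-0.0, -0.108, 0.994, -0.0]
contact_force: [-0.9, 0.5, -0.2]
opening: 85.4
finger_force: 0.0
```

```bash
cat > w.py <<'E'
from h import *
import sys
np.set_printoptions(precision=1,suppress=True)
H={'die_52_mid':26,'die_64_mid':32,'die_76_mid':38,'die_88_mid':44,'die_shortest_mid':28,'die_longest_mid':60,'pocket_1':10}
s=arm.sense();print(s['time_s'],np.array(s['tcp_pos']),np.round(s['tcp_rot'],3))
snap('wrist',sys.argv[1])
for n in sys.argv[2:]:
    for d in arm.search_frame(n,'wrist')[:5]: print(n,np.round(d['confidence'],2),np.array(d['centre']),atz('wrist',d['centre'],H[n],s))
E
python3 w.py w1.png die_52_mid die_64_mid die_76_mid die_88_mid
```

```text
2.7 [415.1 256.5 292. ] [-0.  -0.1  1.  -0. ]
die_52_mid 0.88 [230.4 247.8] [472.9 182.6  26. ]
die_64_mid 0.81 [176.7 147.3] [434.6  70.3  32. ]
die_76_mid 0.71 [292.  223.7] [548.7 168.3  38. ]
die_76_mid 0.45 [238.  372.5] [447.9 319.9  38. ]
die_88_mid 0.69 [237.1 370.6] [445.6 316.3  44. ]
die_88_mid 0.62 [172.8 315.9] [390.5 244.   44. ]
die_88_mid 0.53 [177.8 147.6] [432.6  76.1  44. ]
```

View pics/w1.png

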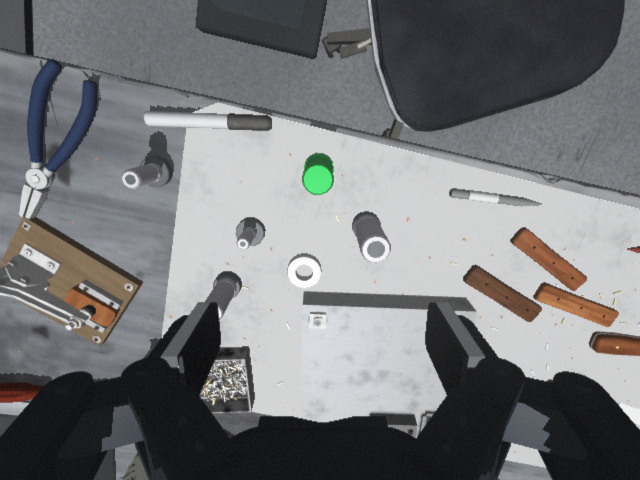

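The wrist view shows 52 at (232,248), 64 at (172,148), 88 at (236,371) and 76 at (290,224), which is partly hidden by a finger. Green at (175,318) stays. The barrel tops should pin the positions down better.

```bash
python3 - <<'E'
from h import *
np.set_printoptions(precision=1,suppress=True)
for n,rc,z in (('52',(241,243.5),52),('88',(248,376),88),('64',(179,131.5),64)): print(n,atz('wrist',rc,z)[:2])
for n,rc,z in (('52foot',(230,251),12),('88foot',(225,367),12),('64foot',(168,159),12)): print(n,atz('wrist',rc,z)[:2])
a=cv2.imread('pics/w1.png')[140:330,120:420]; cv2.imwrite('pics/w1c.png',cv2.resize(a,(780,494),interpolation=cv2.INTER_CUBIC))
E
```

```text
52 [475.  185.1]
88 [440.8 316.5]
64 [430.5  71. ]
52foot [475.  185.5]
88foot [439.9 316.7]
64foot [425.7  74.8]
```

View pics/w1c.png

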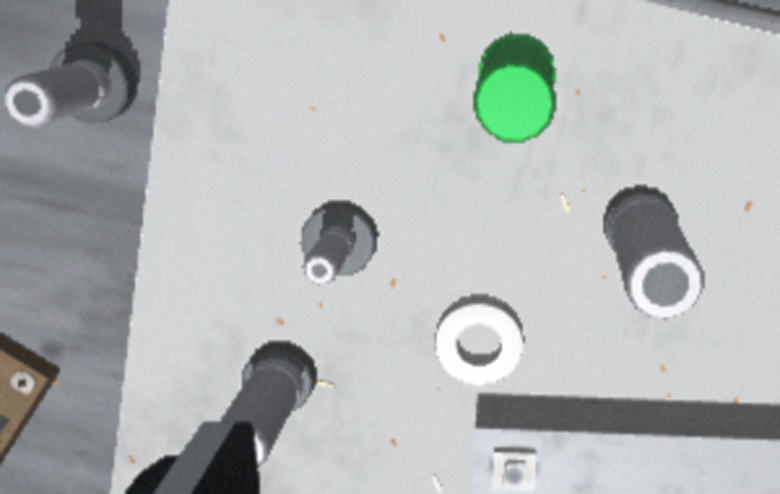

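Request:
carry_out(
  increments=[
    {"dr":[0,0,0],"translation":[-0.43,-0.83,0.2],"fingers":-0.3},
    {"dr":[0,0,0],"translation":[-0.43,-0.83,0.8],"fingers":-0.3},
    {"dr":[0,0,0],"translation":[-0.43,-0.83,1],"fingers":-0.3},
    {"dr":[0,0,0],"translation":[-0.43,-0.83,1],"fingers":-0.3},
    {"dr":[0,0,0],"translation":[0,0,1],"fingers":-0.3},
    {"dr":[0,0,0],"translation":[0,0,1],"fingers":-0.3},
    {"dr":[0,0,0],"translation":[0,0,0.8],"fingers":-0.3},
    {"dr":[0,0,0],"translation":[0,0,0],"fingers":-0.3},
  ],
)

```text
time_s: 3.75
tcp_pos: [472.4, 185.8, 145.3]
tcp_rot: [-0.002, -0.108, 0.994, -0.0]
contact_force: [-0.8, 0.5, 0.8]
opening: 55.4
finger_force: 0.0
```

```bash
python3 w.py w2.png die_52_mid die_64_mid die_76_mid; python3 -c "
from h import *
print(arm.sense()['opening'])
for d in arm.cut_out('die_52_mid','wrist')[:1]:
    r,c=np.where(d['pixels']);print(r.min(),r.max(),c.min(),c.max())"
```

```text
3.75 [472.4 185.8 145.3] [-0.  -0.1  1.  -0. ]
die_64_mid 0.57 [146.2 158.7] [433.1  70.5  32. ]
die_76_mid 0.89 [340.4 271.4] [554.5 165.1  38. ]
55.60578085141786
216 268 294 339
```

View pics/w2.png

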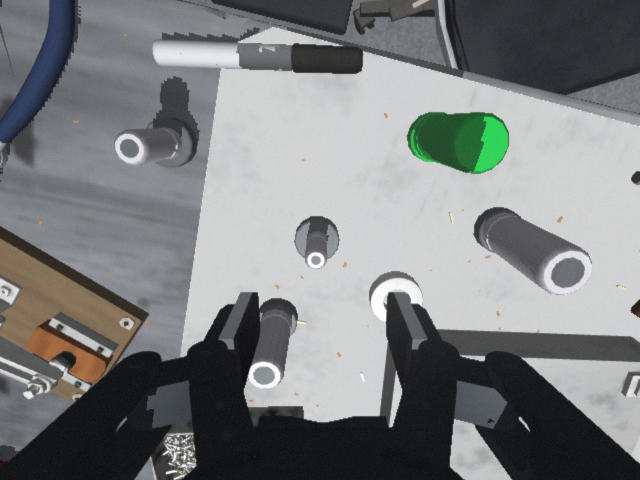

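The close view shows the 52 die with its top at (261,316) and foot at (241,316). The other tops are 76 at (375,263), 88 at (271,566) and 64 at (147,130).

```bash
python3 - <<'E'
from h import *
np.set_printoptions(precision=1,suppress=True)
s=arm.sense()
for n,rc,z in (('52',(260.5,316),52),('52f',(240,316.5),14),('64',(147,130),64),('76',(375,263),76),('88',(271,566.5),88)): print(n,atz('wrist',rc,z)[:2])
q=s['tcp_rot'];print(R.from_quat([q[1],q[2],q[3],q[0]]).as_matrix())
E
```

```text
52 [483.9 183.4]
52f [482.9 182.9]
64 [434.9  67.4]
76 [559.9 165. ]
88 [445.9 316.4]
[[-1.  -0.2  0. ]
 [-0.2  1.   0. ]
 [-0.  -0.  -1. ]]
```

Request:
carry_out(
  increments=[
    {"dr":[0,0,0],"translation":[-0.45,-0.2,0.8],"fingers":-0.3},
    {"dr":[0,0,0],"translation":[0,0,0.8],"fingers":-0.3},
    {"dr":[0,0,0],"translation":[0,0,0.8],"fingers":-0.3},
    {"dr":[0,0,0],"translation":[0,0,0],"fingers":-0.3},
    {"dr":[0,0,0],"translation":[0,0,0],"fingers":-0.3},
  ],
)

```text
time_s: 4.5
tcp_pos: [486.4, 183.2, 88.3]
tcp_rot: [0.001, -0.108, 0.994, 0.0]
contact_force: [0.0, 0.6, 0.2]
opening: 55.5
finger_force: 0.0
```

```bash
python3 w.py w3.png ; python3 -c "
from h import *
s=arm.sense();print(s['opening'],s['joint_velocities'])
cv2.imwrite('pics/w3c.png',cv2.resize(cv2.imread('pics/w3.png')[160:400,160:480],(800,600)))"
```

```text
4.5 [486.4 183.2  88.3] [ 0.  -0.1  1.   0. ]
55.72934745721857 [-0.00081319 -0.00730143 -0.00041172  0.00019513 -0.00448781 -0.00020825]
```

View pics/w3c.png

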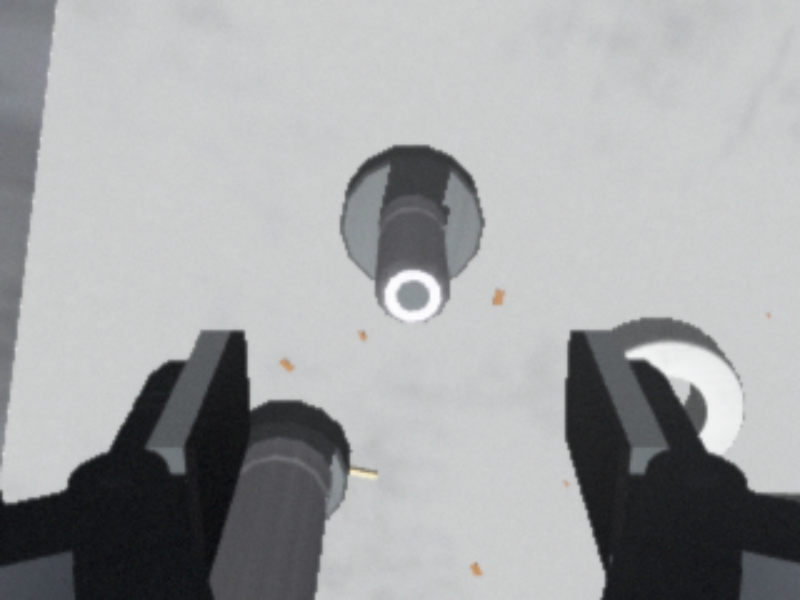

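```bash
python3 - <<'E'
from h import *
np.set_printoptions(precision=1,suppress=True)
s=arm.sense()
for n,rc,z in (('52',(278,325),52),('52f',(246,325),14),('76f',(344,275),14)): print(n,atz('wrist',rc,z)[:2])
T=np.array(arm.camera_info('wrist')['tool_from_camera']);c=arm.camera_info('wrist')
for z in (-15,3,22):
    p=np.linalg.inv(T)@np.array([0,0,z,1]);print(z,c['fy']*p[1]/p[2]+c['cy'],c['fx']*p[0]/p[2]+c['cx'])
E
```

```text
52 [480.  182.8]
52f [477.5 182.5]
76f [548.9 165.9]
-15 358.2988851300288 323.0549182238143
3 329.3027999415132 322.9757984020219
22 305.4537926921753 322.91072309301984
```

Request:
carry_out(
  increments=[
    {"dr":[0,0,0],"translation":[0.29,0.05,0.6],"fingers":-0.3},
    {"dr":[0,0,0],"translation":[0,0,0.6],"fingers":-0.3},
    {"dr":[0,0,0],"translation":[0,0,0.6],"fingers":-0.3},
    {"dr":[0,0,0],"translation":[0,0,0],"fingers":0},
    {"dr":[0,0,0],"translation":[0,0,0],"fingers":1},
    {"dr":[0,0,0],"translation":[0,0,0],"fingers":1},
    {"dr":[0,0,0],"translation":[0,0,0],"fingers":1},
    {"dr":[0,0,0],"translation":[0,0,0],"fingers":1},
  ],
  newtons=60,
)

```text
time_s: 5.35
tcp_pos: [479.3, 182.8, 43.7]
tcp_rot: [0.001, -0.108, 0.994, -0.0]
contact_force: [-1.4, -1.1, 6.2]
opening: 13.3
finger_force: 58.4
```

Request:
carry_out(
  increments=[
    {"dr":[0,0,0],"translation":[0,0,-0.5],"fingers":1},
    {"dr":[0,0,0],"translation":[0,0,-1],"fingers":1},
    {"dr":[0,0,0],"translation":[0,0,-1],"fingers":1},
    {"dr":[0,0,0],"translation":[0,0,-1],"fingers":1},
    {"dr":[0,0,0],"translation":[0,0,-1],"fingers":1},
    {"dr":[0,0,0],"translation":[0,-0.4,-1],"fingers":1},
    {"dr":[0,0,0],"translation":[0.3,-0.8,-1],"fingers":1},
    {"dr":[0,0,0],"translation":[0.3,-0.9,-1],"fingers":1},
  ],
)

```text
time_s: 6.15
tcp_pos: [474.7, 127.9, 231.8]
tcp_rot: [0.0, -0.109, 0.994, -0.0]
contact_force: [0.6, -0.7, -1.7]
opening: 13.1
finger_force: 58.5
```

Request:
carry_out(
  increments=[
    {"dr":[0,0,0],"translation":[0.32,-0.95,0],"fingers":1},
    {"dr":[0,0,0],"translation":[0.32,-0.95,0],"fingers":1},
    {"dr":[0,0,0],"translation":[0.32,-0.95,0],"fingers":1},
    {"dr":[0,0,0],"translation":[0.32,-0.95,0],"fingers":1},
    {"dr":[0,0,0],"translation":[0.32,-0.95,0],"fingers":1},
    {"dr":[0,0,0],"translation":[0.32,-0.95,0],"fingers":1},
    {"dr":[0,0,0],"translation":[0.32,-0.95,0],"fingers":1},
    {"dr":[0,0,0],"translation":[0.32,-0.95,0],"fingers":1},
  ],
)

```text
time_s: 6.95
tcp_pos: [453.3, -72.0, 230.8]
tcp_rot: [0.0, -0.108, 0.994, -0.0]
contact_force: [0.7, 0.4, -0.9]
opening: 13.3
finger_force: 58.5
```

Request:
carry_out(
  increments=[
    {"dr":[0,0,0],"translation":[0.32,-0.95,0],"fingers":1},
    {"dr":[0,0,0],"translation":[0.32,-0.95,0],"fingers":1},
    {"dr":[0,0,0],"translation":[0.32,-0.95,0],"fingers":1},
    {"dr":[0,0,0],"translation":[0.32,-0.95,0],"fingers":1},
    {"dr":[0,0,0],"translation":[0.32,-0.95,0],"fingers":1},
    {"dr":[0,0,0],"translation":[0.32,-0.8,0],"fingers":1},
    {"dr":[0,0,0],"translation":[0,0,0],"fingers":1},
    {"dr":[0,0,0],"translation":[0,0,0],"fingers":1},
  ],
)

```text
time_s: 7.75
tcp_pos: [436.6, -216.7, 230.4]
tcp_rot: [0.0, -0.108, 0.994, -0.0]
contact_force: [0.2, 0.9, -1.3]
opening: 13.5
finger_force: 58.5
```

```bash
python3 w.py w4.png pocket_1 die_shortest_mid die_longest_mid; python3 -c "
from h import *
print(arm.sense()['opening'])"
```

```text
7.75 [ 436.6 -216.7  230.4] [ 0.  -0.1  1.  -0. ]
pocket_1 0.83 [289.8 278.6] [ 536.5 -242.2   10. ]
pocket_1 0.68 [195.  273.1] [ 437.9 -265.4   10. ]
pocket_1 0.6 [249.2 280.6] [ 491.2 -248.3   10. ]
die_shortest_mid 0.77 [138.8 265.7] [ 386.2 -278.6   28. ]
die_longest_mid 0.82 [403.  304.1] [ 629.3 -193.5   60. ]
13.484890938981696
```

View pics/w4.png

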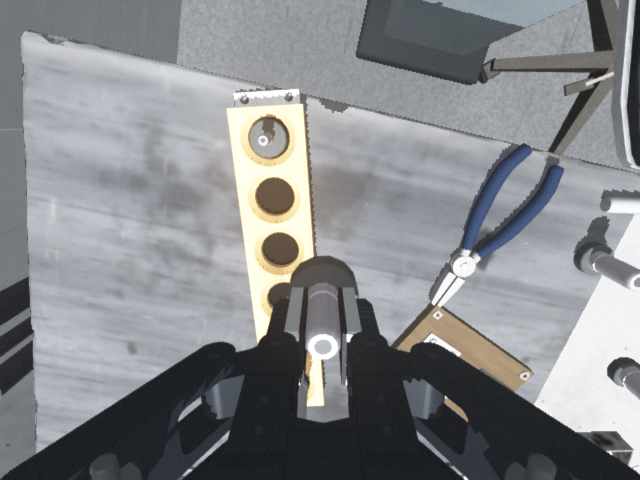

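The rack view shows the shortest die at (138,267), then the empty pockets at (196,275), (250,281) and (297,285), with the last one partly hidden. I'll fit the rack line from the beech colour mask.

```bash
cat > rack.py <<'E'
from h import *
import sys
np.set_printoptions(precision=1,suppress=True)
s=arm.sense(); im=cv2.imread('pics/'+sys.argv[1])
hsv=cv2.cvtColor(im,cv2.COLOR_BGR2HSV)
m=((hsv[...,0]>10)&(hsv[...,0]<28)&(hsv[...,1]>60)&(hsv[...,2]>130)).astype(np.uint8)
m=cv2.morphologyEx(m,cv2.MORPH_OPEN,np.ones((3,3)))
n,l,st,_=cv2.connectedComponentsWithStats(m); k=1+np.argmax(st[1:,4])
print(st[k])
# left/right edge per row, to world z=22
P=[]
for r in range(st[k][1]+12,st[k][1]+170,4):
    c=np.where(l[r]==k)[0]
    if len(c): P.append((atz('wrist',(r,c.min()),22,s)[:2],atz('wrist',(r,c.max()),22,s)[:2]))
P=np.array(P)
for j in(0,1):
    v=cv2.fitLine(P[:,j].astype(np.float32),cv2.DIST_HUBER,0,.01,.01).ravel(); print('edge',j,np.degrees(np.arctan(v[1]/v[0])),v[2:])
a=cv2.fitLine(P[:,0].astype(np.float32),cv2.DIST_HUBER,0,.01,.01).ravel(); print('width',np.abs(np.cross(a[:2],P[:,1]-a[2:])).round(0))
# pockets: dark holes inside
for d in arm.cut_out('pocket_1','wrist'):
    r,c=np.where(d['pixels']); e=cv2.fitEllipse(np.c_[c,r].astype(np.float32)) ; print(d['confidence'],r.min(),r.max(),c.min(),c.max(),[atz('wrist',((r.min()+r.max())/2,(c.min()+c.max())/2),z,s)[:2] for z in (10,22)])
E
python3 rack.py w4.png; python3 -c "
from h import *
cv2.imwrite('pics/w4c.png',cv2.resize(cv2.imread('pics/w4.png')[80:320,200:360],(400,600)))"
```

```text
[ 398  306  128   84 3200]
edge 0 71.33057 [572.8 -19.8]
edge 1 64.27548 [544.8  -7.1]
width [36. 36. 34. 34. 33. 32. 32. 31. 30. 29. 28. 28. 27. 24. 16. 13. 10.  4.]
0.96 177 213 255 293 [array([ 437.9, -263.9]), array([ 435.2, -262.9])]
0.91 233 264 263 298 [array([ 490.6, -247.9]), array([ 486. , -247.4])]
0.66 283 303 268 288 [array([ 540.4, -241.4]), array([ 534. , -241.2])]rack.py:18: DeprecationWarning: Arrays of 2-dimensional vectors are deprecated. Use arrays of 3-dimensional vectors instead. (deprecated in NumPy 2.0)
  a=cv2.fitLine(P[:,0].astype(np.float32),cv2.DIST_HUBER,0,.01,.01).ravel(); print('width',np.abs(np.cross(a[:2],P[:,1]-a[2:])).round(0))
```

View pics/w4c.png

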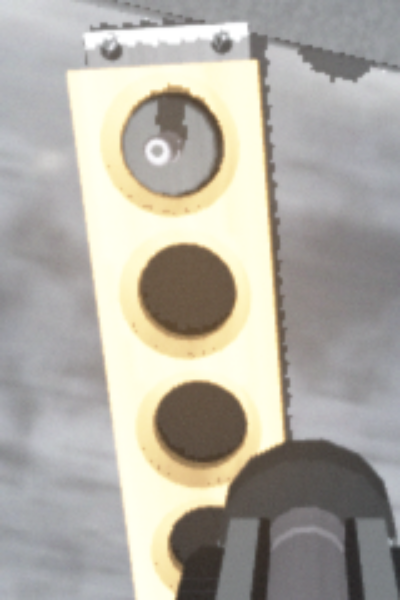

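```bash
python3 - <<'E'
from h import *
np.set_printoptions(precision=1,suppress=True)
f=lambda x,y,z=22: atz('wrist',(80+y/2.5,200+x/2.5),z)[:2]
r=[f(170,151),f(185.5,297),f(199,428)]
print(r,[np.linalg.norm(r[i+1]-r[i]) for i in(0,1)])
for a,b in (((67,72),(133,600)),((256,60),(287,440))):
    p,q=f(*a),f(*b); d=q-p; print(p,q,np.degrees(np.arctan2(d[1],d[0])))
print('top of shortest',f(156,152,50))
print('held top/edge?',)
# held die top in wrist image, expected plane
s=arm.sense(); print(s['tcp_pos'], atz('wrist',(346,323),s['tcp_pos'][2]-43.7+52)[:2], atz('wrist',(289,322),s['tcp_pos'][2]-43.7+2)[:2])
E
```

```text
[array([ 387.9, -276.8]), array([ 438.7, -262.1]), array([ 488.9, -247.8])] [np.float64(52.835681416303046), np.float64(52.26068018478921)]
[ 369.5 -316. ] [ 570.4 -261. ] 15.32912306647248
[ 351.6 -253. ] [ 486.4 -213.2] 16.46375722385892
top of shortest [ 386.8 -277.4]
held top/edge?
[ 436.8 -216.2  230. ] [ 436.6 -216.3] [ 438.6 -216.3]
```

Request:
carry_out(
  increments=[
    {"dr":[0,0,-0.52],"translation":[0,0,0],"fingers":1},
    {"dr":[0,0,0],"translation":[0.22,-0.89,0.4],"fingers":1},
    {"dr":[0,0,0],"translation":[0.22,-0.89,1],"fingers":1},
    {"dr":[0,0,0],"translation":[0,0,1],"fingers":1},
    {"dr":[0,0,0],"translation":[0,0,1],"fingers":1},
    {"dr":[0,0,0],"translation":[0,0,1],"fingers":1},
    {"dr":[0,0,0],"translation":[0,0,1],"fingers":1},
    {"dr":[0,0,0],"translation":[0,0,0],"fingers":1},
  ],
)

```text
time_s: 8.8
tcp_pos: [437.4, -261.3, 92.3]
tcp_rot: [-0.002, -0.14, 0.99, 0.002]
contact_force: [-0.7, -0.6, -1.1]
opening: 13.2
finger_force: 58.7
```

```bash
python3 w.py w5.png ; python3 rack.py w5.png 2>&1 | tail -4; python3 -c "
from h import *
cv2.imwrite('pics/w5c.png',cv2.resize(cv2.imread('pics/w5.png')[0:400,180:460],(560,600)))"
```

```text
8.8 [ 437.4 -261.3   92.3] [-0.  -0.1  1.   0. ]
width [63. 62. 61. 60. 59. 58. 56. 55. 54. 53. 52. 50. 49. 48. 46. 45. 44. 42.
 40. 38. 36. 35. 33. 31. 29. 27. 22. 21. 20. 18. 15.]
0.77 229 268 288 347 [array([ 434.9, -266.2]), array([ 430.7, -267.3])]
0.6 384 420 297 344 [array([ 545.5, -232.7]), array([ 534.7, -235.8])]
```

View pics/w5c.png

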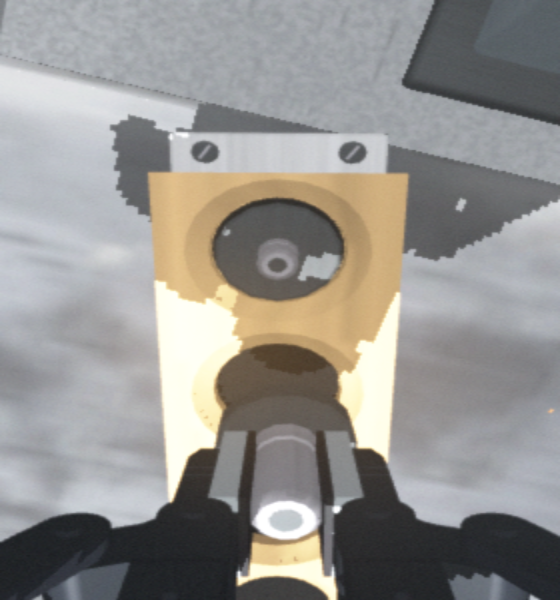

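```bash
python3 - <<'E'
from h import *
np.set_printoptions(precision=1,suppress=True)
s=arm.sense();q=s['tcp_rot'];M=R.from_quat([q[1],q[2],q[3],q[0]]).as_matrix();print(s['tcp_pos'],M.round(3).tolist())
f=lambda x,y,z: atz('wrist',(y/1.5,180+x/2),z)[:2]
u=np.array([np.cos(np.radians(16)),np.sin(np.radians(16))])
print('short hole',f(278,248.5,16),'+54',f(278,248.5,16)+54*u)
print('short top',f(278,265,50)+54*u, 'edge', f(278.5,344,16)+19*u)
a,b=f(278,172,22),f(278,400,22);print('centreline',a,b,np.degrees(np.arctan2(*(b-a)[::-1])), 'rack near end +81', a+81*u)
print('held', f(286,517,s['tcp_pos'][2]+8.3))
E
```

```text
[ 438.8 -262.7   95.5] [[-0.961, -0.276, 0.0], [-0.276, 0.961, -0.0], [-0.0, -0.0, -1.0]]
short hole [ 387.  -279.8] +54 [ 438.9 -264.9]
short top [ 439.6 -264.4] edge [ 440.5 -264.4]
centreline [ 361.4 -287. ] [ 442.4 -264. ] 15.863082629945394 rack near end +81 [ 439.2 -264.7]
held [ 438.  -262.9]
```

Request:
carry_out(
  increments=[
    {"dr":[0,0,0],"translation":[0,-0.08,0.5],"fingers":1},
    {"dr":[0,0,0],"translation":[0,0,0.4],"fingers":1},
    {"dr":[0,0,0],"translation":[0,0,0.4],"fingers":1},
    {"dr":[0,0,0],"translation":[0,0,0.2],"fingers":1},
    {"dr":[0,0,0],"translation":[0,0,0.1],"fingers":1},
    {"dr":[0,0,0],"translation":[0,0,0],"fingers":1},
  ],
)

```text
time_s: 9.5
tcp_pos: [438.9, -264.6, 54.5]
tcp_rot: [-0.0, -0.139, 0.99, 0.0]
contact_force: [-0.6, -0.1, -1.6]
opening: 13.4
finger_force: 58.7
```

Request:
carry_out(
  increments=[
    {"dr":[0,0,0],"translation":[0,0,0.05],"fingers":1},
    {"dr":[0,0,0],"translation":[0,0,0],"fingers":-0.3},
    {"dr":[0,0,0],"translation":[0,0,0],"fingers":-0.3},
    {"dr":[0,0,0],"translation":[0,0,0],"fingers":-0.3},
    {"dr":[0,0,0],"translation":[0,0,0],"fingers":-0.3},
    {"dr":[0,0,0],"translation":[0,0,-0.5],"fingers":-0.3},
    {"dr":[0,0,0],"translation":[0,0,-1],"fingers":-0.3},
    {"dr":[0,0,0],"translation":[0,0,-1],"fingers":-0.3},
  ],
)

```text
time_s: 10.3
tcp_pos: [438.9, -264.6, 117.6]
tcp_rot: [-0.0, -0.139, 0.99, 0.0]
contact_force: [1.0, 0.3, -0.2]
opening: 55.8
finger_force: 0.0
```

Request:
carry_out(
  increments=[
    {"dr":[0,0,0],"translation":[0,0,-1],"fingers":-0.3},
    {"dr":[0,0,0],"translation":[0,0,-1],"fingers":-0.3},
    {"dr":[0,0,0],"translation":[0,0,-1],"fingers":-0.3},
    {"dr":[0,0,0],"translation":[-0.24,0.92,-0.5],"fingers":-0.3},
    {"dr":[0,0,0],"translation":[-0.24,0.92,0],"fingers":-0.3},
    {"dr":[0,0,0],"translation":[-0.25,0.92,0],"fingers":-0.3},
    {"dr":[0,0,0],"translation":[-0.25,0.92,0],"fingers":-0.3},
    {"dr":[0,0,0],"translation":[-0.25,0.92,0],"fingers":-0.3},
  ],
)

```text
time_s: 11.1
tcp_pos: [436.7, -144.7, 204.5]
tcp_rot: [0.0, -0.139, 0.99, -0.0]
contact_force: [1.2, -0.2, 0.3]
opening: 55.3
finger_force: 0.0
```

Request:
carry_out(
  increments=[
    {"dr":[0,0,0],"translation":[-0.25,0.92,0],"fingers":-0.3},
    {"dr":[0,0,0],"translation":[-0.25,0.92,0],"fingers":-0.3},
    {"dr":[0,0,0],"translation":[-0.25,0.92,0],"fingers":-0.3},
    {"dr":[0,0,0],"translation":[-0.25,0.92,0],"fingers":-0.3},
    {"dr":[0,0,0],"translation":[-0.25,0.92,0],"fingers":-0.3},
    {"dr":[0,0,0],"translation":[-0.25,0.92,0],"fingers":-0.3},
    {"dr":[0,0,0],"translation":[-0.25,0.92,0.5],"fingers":-0.3},
    {"dr":[0,0,0],"translation":[-0.25,0.92,1],"fingers":-0.3},
  ],
)

```text
time_s: 11.9
tcp_pos: [435.0, 45.9, 167.8]
tcp_rot: [0.002, -0.139, 0.99, -0.001]
contact_force: [0.8, 0.1, 0.1]
opening: 55.5
finger_force: 0.0
```

Request:
carry_out(
  increments=[
    {"dr":[0,0,0],"translation":[-0.1,0,1],"fingers":-0.3},
    {"dr":[0,0,0],"translation":[0,0,0.8],"fingers":-0.3},
    {"dr":[0,0,0],"translation":[0,0,0],"fingers":-0.3},
    {"dr":[0,0,0],"translation":[0,0,0],"fingers":-0.3},
  ],
)

```text
time_s: 12.3
tcp_pos: [436.8, 45.6, 122.1]
tcp_rot: [0.0, -0.139, 0.99, -0.0]
contact_force: [-0.9, 0.8, 0.8]
opening: 55.7
finger_force: 0.0
```

```bash
cat > d.py <<'E'
# top-of-barrel and position from cut_out: fit using model of cylinder silhouettes
from h import *
import sys
from scipy.optimize import minimize
np.set_printoptions(precision=1,suppress=True)
f,n=sys.argv[1:3]; h,rad={'die_52_mid':(52,7.5),'die_64_mid':(64,10),'die_76_mid':(76,12.5),'die_88_mid':(88,15)}[n]
s=arm.sense(); snap('wrist',f); print(s['tcp_pos'],s['time_s'],s['opening'])
c=arm.camera_info('wrist'); T=np.array(c['tool_from_camera']); q=s['tcp_rot']; Rt=R.from_quat([q[1],q[2],q[3],q[0]]).as_matrix()
Rc=Rt@T[:3,:3]; o=np.array(s['tcp_pos'])+Rt@T[:3,3]
a=np.linspace(0,2*np.pi,40)
def sil(xy):
    m=np.zeros((480,640),np.uint8)
    for r,z0,z1 in((17,0,14),(rad,14,h)):
        P=np.concatenate([np.c_[xy[0]+r*np.cos(a),xy[1]+r*np.sin(a),0*a+z] for z in(z0,z1)])
        p=(P-o)@Rc; uv=np.c_[c['fx']*p[:,0]/p[:,2]+c['cx'],c['fy']*p[:,1]/p[:,2]+c['cy']]
        cv2.fillConvexPoly(m,cv2.convexHull((uv*16).round().astype(np.int32)),1,shift=4)
    return m>0
for d in arm.cut_out(n,'wrist')[:4]:
    M=d['pixels']; x0=atz('wrist',d['centre'],h/2,s)[:2]
    g=lambda xy: 1-(sil(xy)&M).sum()/(sil(xy)|M).sum()
    r=minimize(g,x0,method='Nelder-Mead',options=dict(initial_simplex=x0+np.array([[0,0],[12,0],[0,12]])))
    dd=Rt.T@np.r_[r.x-np.array(s['tcp_pos'])[:2],0]
    print(n,round(d['confidence'],2),np.array(d['centre']),'xy',r.x,'IoU',round(1-r.fun,2),'tool shift',dd[:2],dd[:2]/25)
E
python3 d.py w6.png die_64_mid
```

```text
[436.8  45.6 122.1] 12.3 55.73767856915688
die_64_mid 0.79 [251.3 355.4] xy [431.1  66.7] IoU 0.88 tool shift [-0.3 21.9] [-0.   0.9]
```

Request:
carry_out(
  increments=[
    {"dr":[0,0,0],"translation":[0,0.88,0],"fingers":-0.3},
    {"dr":[0,0,0],"translation":[0,0,0.8],"fingers":-0.3},
    {"dr":[0,0,0],"translation":[0,0,0],"fingers":-0.3},
    {"dr":[0,0,0],"translation":[0,0,0],"fingers":-0.3},
  ],
)

```text
time_s: 12.8
tcp_pos: [430.8, 66.6, 101.9]
tcp_rot: [0.0, -0.139, 0.99, -0.0]
contact_force: [0.1, -0.0, 0.4]
opening: 55.5
finger_force: 0.0
```

```bash
python3 d.py w7.png die_64_mid
```

```text
[430.8  66.6 101.9] 12.8 55.52609016451711
die_64_mid 0.91 [263.6 320.2] xy [432.1  67.6] IoU 0.9 tool shift [-1.5  0.5] [-0.1  0. ]
```

Request:
carry_out(
  increments=[
    {"dr":[0,0,0],"translation":[-0.05,0.02,0.8],"fingers":-0.3},
    {"dr":[0,0,0],"translation":[0,0,0.8],"fingers":-0.3},
    {"dr":[0,0,0],"translation":[0,0,0.55],"fingers":-0.3},
    {"dr":[0,0,0],"translation":[0,0,0],"fingers":0},
    {"dr":[0,0,0],"translation":[0,0,0],"fingers":1},
    {"dr":[0,0,0],"translation":[0,0,0],"fingers":1},
    {"dr":[0,0,0],"translation":[0,0,0],"fingers":1},
    {"dr":[0,0,0],"translation":[0,0,0],"fingers":1},
  ],
  newtons=60,
)

```text
time_s: 13.7
tcp_pos: [432.1, 67.6, 48.4]
tcp_rot: [0.001, -0.139, 0.99, -0.0]
contact_force: [-1.0, -0.0, 6.6]
opening: 18.9
finger_force: 58.4
```

Request:
carry_out(
  increments=[
    {"dr":[0,0,0],"translation":[0,0,-0.5],"fingers":1},
    {"dr":[0,0,0],"translation":[0,0,-1],"fingers":1},
    {"dr":[0,0,0],"translation":[0,0,-1],"fingers":1},
    {"dr":[0,0,0],"translation":[0,0,-1],"fingers":1},
    {"dr":[0,0,0],"translation":[0,0,-1],"fingers":1},
    {"dr":[0,0,0],"translation":[0,0,-1],"fingers":1},
    {"dr":[0,0,0],"translation":[0,0,-1],"fingers":1},
    {"dr":[0,0,0],"translation":[0.1,-0.9,-0.5],"fingers":1},
  ],
)

```text
time_s: 14.5
tcp_pos: [435.4, 46.4, 224.7]
tcp_rot: [0.002, -0.141, 0.99, -0.0]
contact_force: [1.7, 1.2, -2.0]
opening: 18.6
finger_force: 58.7
```

Request:
carry_out(
  increments=[
    {"dr":[0,0,0],"translation":[0.1,-0.95,0],"fingers":1},
    {"dr":[0,0,0],"translation":[0.1,-0.95,0],"fingers":1},
    {"dr":[0,0,0],"translation":[0.1,-0.95,0],"fingers":1},
    {"dr":[0,0,0],"translation":[0.1,-0.95,0],"fingers":1},
    {"dr":[0,0,0],"translation":[0.1,-0.95,0],"fingers":1},
    {"dr":[0,0,0],"translation":[0.1,-0.95,0],"fingers":1},
    {"dr":[0,0,0],"translation":[0.1,-0.95,0],"fingers":1},
    {"dr":[0,0,0],"translation":[0.1,-0.95,0],"fingers":1},
  ],
)

```text
time_s: 15.3
tcp_pos: [468.4, -143.7, 222.7]
tcp_rot: [0.0, -0.139, 0.99, -0.0]
contact_force: [0.1, -0.3, -1.3]
opening: 18.5
finger_force: 58.7
```

Request:
carry_out(
  increments=[
    {"dr":[0,0,0],"translation":[0.1,-0.95,0],"fingers":1},
    {"dr":[0,0,0],"translation":[0.1,-0.95,0],"fingers":1},
    {"dr":[0,0,0],"translation":[0.1,-0.95,0],"fingers":1},
    {"dr":[0,0,0],"translation":[0.04,-0.95,0],"fingers":1},
    {"dr":[0,0,0],"translation":[0,-0.54,1],"fingers":1},
    {"dr":[0,0,0],"translation":[0,0,1],"fingers":1},
    {"dr":[0,0,0],"translation":[0,0,1],"fingers":1},
    {"dr":[0,0,0],"translation":[0,0,1],"fingers":1},
  ],
)

```text
time_s: 16.1
tcp_pos: [490.1, -249.4, 121.7]
tcp_rot: [0.0, -0.139, 0.99, -0.0]
contact_force: [0.6, -0.4, -1.2]
opening: 18.7
finger_force: 58.8
```

Request:
carry_out(
  increments=[
    {"dr":[0,0,0],"translation":[0,0,0.5],"fingers":1},
    {"dr":[0,0,0],"translation":[0,0,0],"fingers":1},
    {"dr":[0,0,0],"translation":[0,0,0],"fingers":1},
  ],
)

```text
time_s: 16.4
tcp_pos: [490.7, -249.7, 110.9]
tcp_rot: [0.0, -0.139, 0.99, -0.001]
contact_force: [-0.3, 0.2, -1.6]
opening: 18.8
finger_force: 58.8
```

```bash
python3 w.py w8.png; python3 -c "
from h import *
cv2.imwrite('pics/w8c.png',cv2.resize(cv2.imread('pics/w8.png')[0:400,180:460],(560,600)))"
```

```text
16.4 [ 490.7 -249.7  110.9] [ 0.  -0.1  1.  -0. ]
```

View pics/w8c.png

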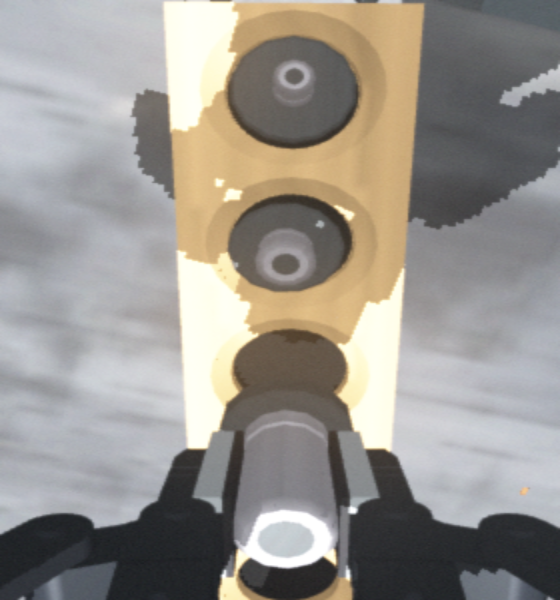

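Die 52 is seated, and the next pocket is lined up at crop x≈290 against 287 for the die. Now the check along the rack.

```bash
python3 - <<'E'
from h import *
np.set_printoptions(precision=1,suppress=True)
f=lambda x,y,z: atz('wrist',(y/1.5,180+x/2),z)[:2]
u=np.array([np.cos(np.radians(16)),np.sin(np.radians(16))])
print(arm.sense()['tcp_pos'],'short hole+108',f(293,92,16)+108*u,'hole2+54',f(290,244,16)+54*u,'edge',f(290,330,16)+19*u)
E
```

```text
[ 490.8 -249.8  111.1] short hole+108 [ 489.6 -248.3] hole2+54 [ 490.3 -248.8] edge [ 490.5 -248.7]
```

Request:
carry_out(
  increments=[
    {"dr":[0,0,0],"translation":[0,0.04,0.6],"fingers":1},
    {"dr":[0,0,0],"translation":[0,0,0.5],"fingers":1},
    {"dr":[0,0,0],"translation":[0,0,0.4],"fingers":1},
    {"dr":[0,0,0],"translation":[0,0,0.3],"fingers":1},
    {"dr":[0,0,0],"translation":[0,0,0.2],"fingers":1},
    {"dr":[0,0,0],"translation":[0,0,0.08],"fingers":1},
    {"dr":[0,0,0],"translation":[0,0,0],"fingers":1},
  ],
)

```text
time_s: 17.15
tcp_pos: [490.0, -248.5, 58.5]
tcp_rot: [-0.0, -0.139, 0.99, -0.0]
contact_force: [-2.9, 1.4, 4.5]
opening: 18.5
finger_force: 59.3
```

Request:
carry_out(
  increments=[
    {"dr":[0,0,0],"translation":[0,0,0],"fingers":-0.3},
    {"dr":[0,0,0],"translation":[0,0,0],"fingers":-0.3},
    {"dr":[0,0,0],"translation":[0,0,0],"fingers":-0.3},
    {"dr":[0,0,0],"translation":[0,0,0],"fingers":-0.3},
    {"dr":[0,0,0],"translation":[0,0,-0.5],"fingers":-0.3},
    {"dr":[0,0,0],"translation":[0,0,-1],"fingers":-0.3},
    {"dr":[0,0,0],"translation":[0,0,-1],"fingers":-0.3},
    {"dr":[0,0,0],"translation":[0,0,-1],"fingers":-0.3},
  ],
)

```text
time_s: 17.95
tcp_pos: [490.0, -248.5, 147.2]
tcp_rot: [0.0, -0.139, 0.99, -0.0]
contact_force: [0.1, -0.7, -0.1]
opening: 55.4
finger_force: 0.0
```

Request:
carry_out(
  increments=[
    {"dr":[0,0,0],"translation":[0,0,-1],"fingers":-0.3},
    {"dr":[0,0,0],"translation":[0,0,-1],"fingers":-0.3},
    {"dr":[0,0,0],"translation":[-0.43,0.95,-0.8],"fingers":-0.3},
    {"dr":[0,0,0],"translation":[-0.43,0.95,0],"fingers":-0.3},
    {"dr":[0,0,0],"translation":[-0.43,0.95,0],"fingers":-0.3},
    {"dr":[0,0,0],"translation":[-0.43,0.95,0],"fingers":-0.3},
    {"dr":[0,0,0],"translation":[-0.43,0.95,0],"fingers":-0.3},
    {"dr":[0,0,0],"translation":[-0.43,0.95,0],"fingers":-0.3},
  ],
)

```text
time_s: 18.75
tcp_pos: [512.7, -92.6, 216.3]
tcp_rot: [0.0, -0.139, 0.99, -0.0]
contact_force: [-0.2, 0.0, 0.4]
opening: 55.7
finger_force: 0.0
```

Request:
carry_out(
  increments=[
    {"dr":[0,0,0],"translation":[-0.43,0.95,0],"fingers":-0.3},
    {"dr":[0,0,0],"translation":[-0.43,0.95,0],"fingers":-0.3},
    {"dr":[0,0,0],"translation":[-0.43,0.95,0],"fingers":-0.3},
    {"dr":[0,0,0],"translation":[-0.43,0.95,0],"fingers":-0.3},
    {"dr":[0,0,0],"translation":[-0.43,0.95,0],"fingers":-0.3},
    {"dr":[0,0,0],"translation":[-0.43,0.95,0],"fingers":-0.3},
    {"dr":[0,0,0],"translation":[-0.43,0.95,0],"fingers":-0.3},
    {"dr":[0,0,0],"translation":[-0.43,0.95,0],"fingers":-0.3},
  ],
)

```text
time_s: 19.55
tcp_pos: [542.9, 113.8, 216.4]
tcp_rot: [0.0, -0.139, 0.99, -0.0]
contact_force: [0.2, 0.0, -0.2]
opening: 55.5
finger_force: 0.0
```

Request:
carry_out(
  increments=[
    {"dr":[0,0,0],"translation":[-0.43,0.95,0.5],"fingers":-0.3},
    {"dr":[0,0,0],"translation":[-0.43,0.95,0.8],"fingers":-0.3},
    {"dr":[0,0,0],"translation":[0,0,0.8],"fingers":-0.3},
    {"dr":[0,0,0],"translation":[0,0,0.6],"fingers":-0.3},
    {"dr":[0,0,0],"translation":[0,0,0],"fingers":-0.3},
    {"dr":[0,0,0],"translation":[0,0,0],"fingers":-0.3},
  ],
)

```text
time_s: 20.15
tcp_pos: [550.7, 164.2, 148.9]
tcp_rot: [0.0, -0.139, 0.99, -0.0]
contact_force: [-0.3, 0.1, 0.1]
opening: 55.5
finger_force: 0.0
```

```bash
python3 d.py w9.png die_76_mid
```

```text
[550.7 164.2 148.9] 20.15 55.54990095866167
die_76_mid 0.65 [249.1 322.9] xy [553.  164.9] IoU 0.91 tool shift [-2.3 -0. ] [-0.1 -0. ]
```

Request:
carry_out(
  increments=[
    {"dr":[0,0,0],"translation":[-0.08,0,1],"fingers":-0.3},
    {"dr":[0,0,0],"translation":[0,0,1],"fingers":-0.3},
    {"dr":[0,0,0],"translation":[0,0,0.9],"fingers":-0.3},
    {"dr":[0,0,0],"translation":[0,0,0.58],"fingers":-0.3},
    {"dr":[0,0,0],"translation":[0,0,0],"fingers":0.1},
    {"dr":[0,0,0],"translation":[0,0,0],"fingers":1},
    {"dr":[0,0,0],"translation":[0,0,0],"fingers":1},
    {"dr":[0,0,0],"translation":[0,0,0],"fingers":1},
  ],
  newtons=60,
)

```text
time_s: 21.05
tcp_pos: [553.1, 164.9, 62.2]
tcp_rot: [0.001, -0.139, 0.99, -0.0]
contact_force: [-0.1, 1.0, 4.5]
opening: 23.2
finger_force: 58.9
```

Request:
carry_out(
  increments=[
    {"dr":[0,0,0],"translation":[0,0,-0.5],"fingers":1},
    {"dr":[0,0,0],"translation":[0,0,-1],"fingers":1},
    {"dr":[0,0,0],"translation":[0,0,-1],"fingers":1},
    {"dr":[0,0,0],"translation":[0,0,-1],"fingers":1},
    {"dr":[0,0,0],"translation":[0,0,-1],"fingers":1},
    {"dr":[0,0,0],"translation":[0,0,-1],"fingers":1},
    {"dr":[0,0,0],"translation":[0,0,-1],"fingers":1},
    {"dr":[0,0,0],"translation":[0.3,-0.95,-0.5],"fingers":1},
  ],
)

```text
time_s: 21.85
tcp_pos: [551.8, 141.5, 239.0]
tcp_rot: [0.002, -0.141, 0.99, 0.0]
contact_force: [0.7, -1.6, -1.9]
opening: 23.9
finger_force: 59.1
```

Request:
carry_out(
  increments=[
    {"dr":[0,0,0],"translation":[0.3,-0.95,0],"fingers":1},
    {"dr":[0,0,0],"translation":[0.3,-0.95,0],"fingers":1},
    {"dr":[0,0,0],"translation":[0.3,-0.95,0],"fingers":1},
    {"dr":[0,0,0],"translation":[0.3,-0.95,0],"fingers":1},
    {"dr":[0,0,0],"translation":[0.3,-0.95,0],"fingers":1},
    {"dr":[0,0,0],"translation":[0.3,-0.95,0],"fingers":1},
    {"dr":[0,0,0],"translation":[0.3,-0.95,0],"fingers":1},
    {"dr":[0,0,0],"translation":[0.3,-0.95,0],"fingers":1},
  ],
)

```text
time_s: 22.65
tcp_pos: [546.1, -60.2, 236.7]
tcp_rot: [0.0, -0.139, 0.99, -0.0]
contact_force: [0.6, -0.1, -2.3]
opening: 23.8
finger_force: 59.1
```

Request:
carry_out(
  increments=[
    {"dr":[0,0,0],"translation":[0.3,-0.95,0],"fingers":1},
    {"dr":[0,0,0],"translation":[0.3,-0.95,0],"fingers":1},
    {"dr":[0,0,0],"translation":[0.3,-0.95,0],"fingers":1},
    {"dr":[0,0,0],"translation":[0.3,-0.95,0],"fingers":1},
    {"dr":[0,0,0],"translation":[0.3,-0.95,0],"fingers":1},
    {"dr":[0,0,0],"translation":[0.3,-0.95,0],"fingers":1},
    {"dr":[0,0,0],"translation":[0.32,-0.96,0],"fingers":1},
    {"dr":[0,0,0],"translation":[0,0,0.5],"fingers":1},
  ],
)

```text
time_s: 23.45
tcp_pos: [541.4, -236.8, 225.0]
tcp_rot: [0.001, -0.138, 0.99, -0.002]
contact_force: [-0.1, 1.1, -2.6]
opening: 23.6
finger_force: 59.1
```

Request:
carry_out(
  increments=[
    {"dr":[0,0,0],"translation":[0,0,1],"fingers":1},
    {"dr":[0,0,0],"translation":[0,0,1],"fingers":1},
    {"dr":[0,0,0],"translation":[0,0,1],"fingers":1},
    {"dr":[0,0,0],"translation":[0,0,1],"fingers":1},
    {"dr":[0,0,0],"translation":[0,0,0],"fingers":1},
    {"dr":[0,0,0],"translation":[0,0,0],"fingers":1},
  ],
)

```text
time_s: 24.05
tcp_pos: [541.6, -233.5, 124.1]
tcp_rot: [0.0, -0.14, 0.99, -0.0]
contact_force: [0.5, 0.5, -1.8]
opening: 23.7
finger_force: 59.2
```

```bash
python3 w.py w10.png; python3 -c "
from h import *
cv2.imwrite('pics/w10c.png',cv2.resize(cv2.imread('pics/w10.png')[0:400,180:460],(560,600)))"
```

```text
24.05 [ 541.6 -233.5  124.1] [ 0.  -0.1  1.  -0. ]
```

View pics/w10c.png

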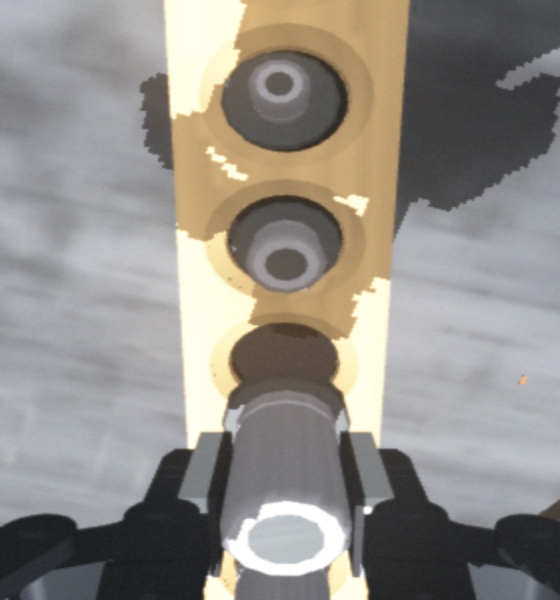

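The 64 die is seated. The pocket centre is at crop x≈284 against 287 for the held die, so it needs a shift of about 1 mm.

```bash
python3 - <<'E'
from h import *
np.set_printoptions(precision=1,suppress=True)
f=lambda x,y,z: atz('wrist',(y/1.5,180+x/2),z)[:2]
u=np.array([np.cos(np.radians(16)),np.sin(np.radians(16))])
print(arm.sense()['tcp_pos'],'h1+108',f(284.5,100,16)+108*u,'h2+54',f(285,243,16)+54*u,'edge',f(284.5,323,16)+19*u)
E
```

```text
[ 542.  -233.9  124.8] h1+108 [ 542.3 -234.3] h2+54 [ 543. -234.] edge [ 542.7 -234.2]
```

Request:
carry_out(
  increments=[
    {"dr":[0,0,0],"translation":[-0.02,-0.02,0.6],"fingers":1},
    {"dr":[0,0,0],"translation":[0,0,0.5],"fingers":1},
    {"dr":[0,0,0],"translation":[0,0,0.4],"fingers":1},
    {"dr":[0,0,0],"translation":[0,0,0.3],"fingers":1},
    {"dr":[0,0,0],"translation":[0,0,0.2],"fingers":1},
    {"dr":[0,0,0],"translation":[0,0,0.1],"fingers":1},
    {"dr":[0,0,0],"translation":[0,0,0],"fingers":1},
  ],
)

```text
time_s: 24.8
tcp_pos: [542.2, -234.3, 72.2]
tcp_rot: [0.0, -0.139, 0.99, -0.0]
contact_force: [-4.5, 3.4, 8.0]
opening: 23.8
finger_force: 60.3
```

Request:
carry_out(
  increments=[
    {"dr":[0,0,0],"translation":[0,0,0],"fingers":-0.3},
    {"dr":[0,0,0],"translation":[0,0,0],"fingers":-0.3},
    {"dr":[0,0,0],"translation":[0,0,0],"fingers":-0.3},
    {"dr":[0,0,0],"translation":[0,0,0],"fingers":-0.3},
    {"dr":[0,0,0],"translation":[0,0,-0.5],"fingers":-0.3},
    {"dr":[0,0,0],"translation":[0,0,-1],"fingers":-0.3},
    {"dr":[0,0,0],"translation":[0,0,-1],"fingers":-0.3},
    {"dr":[0,0,0],"translation":[0,0,-1],"fingers":-0.3},
  ],
)

```text
time_s: 25.6
tcp_pos: [542.2, -234.3, 160.3]
tcp_rot: [0.0, -0.139, 0.99, -0.0]
contact_force: [0.0, 0.6, 0.0]
opening: 55.3
finger_force: 0.0
```

Request:
carry_out(
  increments=[
    {"dr":[0,0,0],"translation":[0,0,-1],"fingers":-0.3},
    {"dr":[0,0,0],"translation":[0,0,-1],"fingers":-0.3},
    {"dr":[0,0,0],"translation":[-0.1,0.93,-0.5],"fingers":-0.3},
    {"dr":[0,0,0],"translation":[-0.1,0.93,0],"fingers":-0.3},
    {"dr":[0,0,0],"translation":[-0.1,0.93,0],"fingers":-0.3},
    {"dr":[0,0,0],"translation":[-0.1,0.93,0],"fingers":-0.3},
    {"dr":[0,0,0],"translation":[-0.1,0.93,0],"fingers":-0.3},
    {"dr":[0,0,0],"translation":[-0.1,0.93,0],"fingers":-0.3},
  ],
)

```text
time_s: 26.4
tcp_pos: [517.8, -95.1, 221.8]
tcp_rot: [0.0, -0.139, 0.99, -0.0]
contact_force: [0.2, 0.2, -0.6]
opening: 55.4
finger_force: 0.0
```

Request:
carry_out(
  increments=[
    {"dr":[0,0,0],"translation":[-0.1,0.93,0],"fingers":-0.3},
    {"dr":[0,0,0],"translation":[-0.1,0.93,0],"fingers":-0.3},
    {"dr":[0,0,0],"translation":[-0.1,0.93,0],"fingers":-0.3},
    {"dr":[0,0,0],"translation":[-0.1,0.93,0],"fingers":-0.3},
    {"dr":[0,0,0],"translation":[-0.1,0.93,0],"fingers":-0.3},
    {"dr":[0,0,0],"translation":[-0.1,0.93,0],"fingers":-0.3},
    {"dr":[0,0,0],"translation":[-0.1,0.93,0],"fingers":-0.3},
    {"dr":[0,0,0],"translation":[-0.1,0.93,0],"fingers":-0.3},
  ],
)

```text
time_s: 27.2
tcp_pos: [485.7, 89.2, 221.8]
tcp_rot: [0.001, -0.139, 0.99, -0.0]
contact_force: [1.3, -0.4, 0.1]
opening: 55.5
finger_force: 0.0
```

Request:
carry_out(
  increments=[
    {"dr":[0,0,0],"translation":[-0.1,0.93,0],"fingers":-0.3},
    {"dr":[0,0,0],"translation":[-0.1,0.93,0],"fingers":-0.3},
    {"dr":[0,0,0],"translation":[-0.1,0.93,0],"fingers":-0.3},
    {"dr":[0,0,0],"translation":[-0.1,0.93,0],"fingers":-0.3},
    {"dr":[0,0,0],"translation":[-0.1,0.93,0],"fingers":-0.3},
    {"dr":[0,0,0],"translation":[-0.1,0.93,0],"fingers":-0.3},
    {"dr":[0,0,0],"translation":[-0.1,0.93,0],"fingers":-0.3},
    {"dr":[0,0,0],"translation":[-0.1,0.93,0.5],"fingers":-0.3},
  ],
)

```text
time_s: 28.0
tcp_pos: [454.2, 273.8, 210.5]
tcp_rot: [0.002, -0.139, 0.99, 0.0]
contact_force: [0.8, -1.0, -0.1]
opening: 55.6
finger_force: 0.0
```

Request:
carry_out(
  increments=[
    {"dr":[0,0,0],"translation":[0,0.93,0.6],"fingers":-0.3},
    {"dr":[0,0,0],"translation":[0,0.8,0.6],"fingers":-0.3},
    {"dr":[0,0,0],"translation":[0,0,0.6],"fingers":-0.3},
    {"dr":[0,0,0],"translation":[0,0,0],"fingers":-0.3},
    {"dr":[0,0,0],"translation":[0,0,0],"fingers":-0.3},
  ],
)

```text
time_s: 28.5
tcp_pos: [442.2, 314.0, 164.3]
tcp_rot: [0.0, -0.139, 0.99, 0.0]
contact_force: [-0.3, 0.5, 0.6]
opening: 55.6
finger_force: 0.0
```

```bash
python3 d.py w11.png die_88_mid; python3 -c "
from h import *
cv2.imwrite('pics/w11c.png',cv2.resize(cv2.imread('pics/w11.png')[80:400,120:480],(675,600)))"
```

```text
[442.2 314.  164.3] 28.5 55.643165631180366
die_88_mid 0.67 [132.  238.8] xy [389.2 247.4] IoU 0.92 tool shift [ 69.2 -49.4] [ 2.8 -2. ]
die_88_mid 0.59 [243.  325.2] xy [442.1 314.7] IoU 0.91 tool shift [-0.1  0.6] [-0.  0.]
```

View pics/w11c.png

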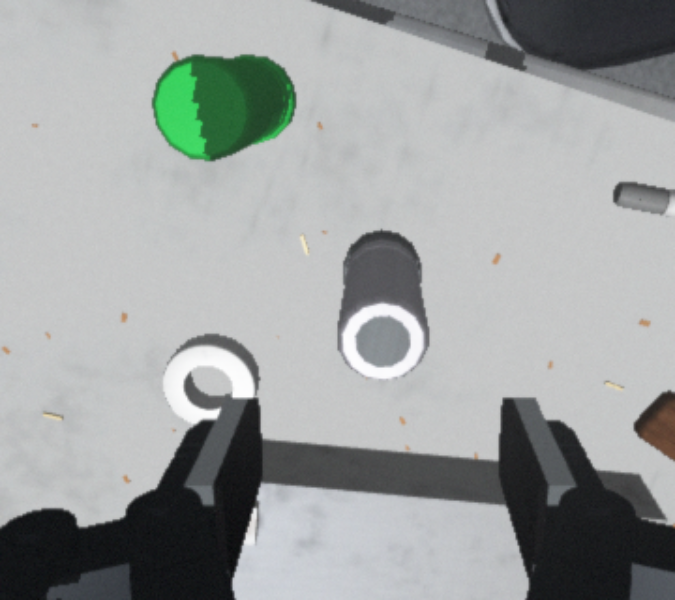

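There are two candidates: (132,239) is the green look-alike, and (243,325) is the bare steel die with a 30 mm barrel. I'm taking the steel one.

Request:
carry_out(
  increments=[
    {"dr":[0,0,0],"translation":[0,0.03,1],"fingers":-0.3},
    {"dr":[0,0,0],"translation":[0,0,1],"fingers":-0.3},
    {"dr":[0,0,0],"translation":[0,0,1],"fingers":-0.3},
    {"dr":[0,0,0],"translation":[0,0,0.7],"fingers":-0.3},
    {"dr":[0,0,0],"translation":[0,0,0],"fingers":0},
    {"dr":[0,0,0],"translation":[0,0,0],"fingers":1},
    {"dr":[0,0,0],"translation":[0,0,0],"fingers":1},
    {"dr":[0,0,0],"translation":[0,0,0],"fingers":1},
  ],
  newtons=70,
)

```text
time_s: 29.4
tcp_pos: [442.3, 315.0, 72.1]
tcp_rot: [0.001, -0.139, 0.99, 0.0]
contact_force: [0.8, -0.2, 3.5]
opening: 28.8
finger_force: 69.0
```

Request:
carry_out(
  increments=[
    {"dr":[0,0,0],"translation":[0,0,-0.5],"fingers":1},
    {"dr":[0,0,0],"translation":[0,0,-1],"fingers":1},
    {"dr":[0,0,0],"translation":[0,0,-1],"fingers":1},
    {"dr":[0,0,0],"translation":[0,0,-1],"fingers":1},
    {"dr":[0,0,0],"translation":[0,0,-1],"fingers":1},
    {"dr":[0,0,0],"translation":[0,0,-1],"fingers":1},
    {"dr":[0,0,0],"translation":[0,0,-1],"fingers":1},
    {"dr":[0,0,0],"translation":[0,-0.8,-0.5],"fingers":1},
  ],
)

```text
time_s: 30.2
tcp_pos: [446.9, 296.8, 249.0]
tcp_rot: [0.002, -0.14, 0.99, 0.001]
contact_force: [-0.1, 0.1, -2.6]
opening: 28.9
finger_force: 69.4
```

Request:
carry_out(
  increments=[
    {"dr":[0,0,0],"translation":[0,-0.93,0],"fingers":1},
    {"dr":[0,0,0],"translation":[0,-0.93,0],"fingers":1},
    {"dr":[0,0,0],"translation":[0,-0.93,0],"fingers":1},
    {"dr":[0,0,0],"translation":[0,-0.93,0],"fingers":1},
    {"dr":[0,0,0],"translation":[0,-0.93,0],"fingers":1},
    {"dr":[0,0,0],"translation":[0,-0.93,0],"fingers":1},
    {"dr":[0,0,0],"translation":[0,-0.93,0],"fingers":1},
    {"dr":[0,0,0],"translation":[0,-0.93,0],"fingers":1},
  ],
)

```text
time_s: 31.0
tcp_pos: [498.4, 116.0, 246.7]
tcp_rot: [0.0, -0.139, 0.99, -0.0]
contact_force: [0.4, 0.1, -3.2]
opening: 28.7
finger_force: 69.4
```

Request:
carry_out(
  increments=[
    {"dr":[0,0,0],"translation":[0,-0.93,0],"fingers":1},
    {"dr":[0,0,0],"translation":[0,-0.93,0],"fingers":1},
    {"dr":[0,0,0],"translation":[0,-0.93,0],"fingers":1},
    {"dr":[0,0,0],"translation":[0,-0.93,0],"fingers":1},
    {"dr":[0,0,0],"translation":[0,-0.93,0],"fingers":1},
    {"dr":[0,0,0],"translation":[0,-0.93,0],"fingers":1},
    {"dr":[0,0,0],"translation":[0,-0.93,0],"fingers":1},
    {"dr":[0,0,0],"translation":[0,-0.93,0],"fingers":1},
  ],
)

```text
time_s: 31.8
tcp_pos: [549.7, -62.7, 246.7]
tcp_rot: [0.0, -0.139, 0.99, -0.0]
contact_force: [1.3, -0.0, -2.2]
opening: 28.4
finger_force: 69.4
```

Request:
carry_out(
  increments=[
    {"dr":[0,0,0],"translation":[0,-0.93,0],"fingers":1},
    {"dr":[0,0,0],"translation":[0,-0.93,0],"fingers":1},
    {"dr":[0,0,0],"translation":[0,-0.93,0],"fingers":1},
    {"dr":[0,0,0],"translation":[0,-0.93,0],"fingers":1},
    {"dr":[0,0,0],"translation":[0,-0.93,0],"fingers":1},
    {"dr":[0,0,0],"translation":[0,-0.93,0],"fingers":1},
    {"dr":[0,0,0],"translation":[0,-0.93,0],"fingers":1},
    {"dr":[0,0,0],"translation":[0,0,0],"fingers":1},
  ],
)

```text
time_s: 32.6
tcp_pos: [594.6, -220.6, 246.1]
tcp_rot: [-0.0, -0.138, 0.99, -0.0]
contact_force: [0.3, 0.6, -2.0]
opening: 28.4
finger_force: 69.5
```

Request:
carry_out(
  increments=[
    {"dr":[0,0,0],"translation":[0,0,0.9],"fingers":1},
    {"dr":[0,0,0],"translation":[0,0,0.9],"fingers":1},
    {"dr":[0,0,0],"translation":[0,0,0.9],"fingers":1},
    {"dr":[0,0,0],"translation":[0,0,0.9],"fingers":1},
    {"dr":[0,0,0],"translation":[0,0,0.8],"fingers":1},
    {"dr":[0,0,0],"translation":[0,0,0],"fingers":1},
    {"dr":[0,0,0],"translation":[0,0,0],"fingers":1},
  ],
)

```text
time_s: 33.3
tcp_pos: [594.9, -218.0, 137.0]
tcp_rot: [0.0, -0.14, 0.99, -0.0]
contact_force: [0.0, -1.0, -1.5]
opening: 28.4
finger_force: 69.6
```

```bash
python3 w.py w12.png; python3 -c "
from h import *
cv2.imwrite('pics/w12c.png',cv2.resize(cv2.imread('pics/w12.png')[0:400,180:460],(560,600)))"
```

```text
33.3 [ 594.9 -218.   137. ] [ 0.  -0.1  1.  -0. ]
```

View pics/w12c.png

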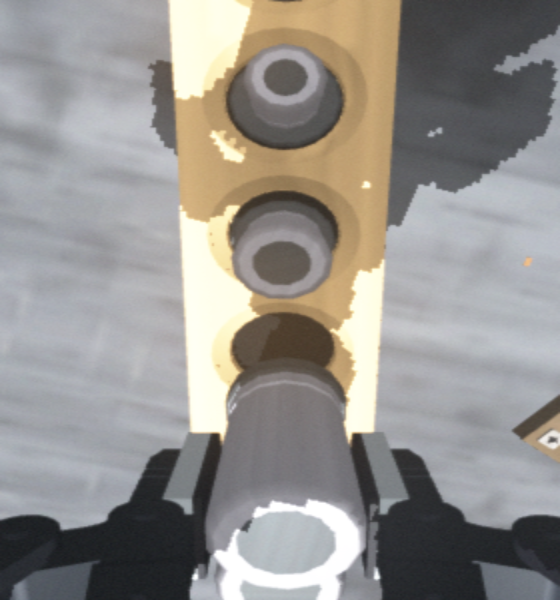

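```bash
python3 - <<'E'
from h import *
np.set_printoptions(precision=1,suppress=True)
f=lambda x,y,z: atz('wrist',(y/1.5,180+x/2),z)[:2]
u=np.array([np.cos(np.radians(16)),np.sin(np.radians(16))])
print(arm.sense()['tcp_pos'],'h1+108',f(285,97,16)+108*u,'edge',f(282.5,313,16)+19*u)
E
```

```text
[ 595.2 -218.3  137.5] h1+108 [ 592.9 -219.4] edge [ 594.8 -219.7]
```

Request:
carry_out(
  increments=[
    {"dr":[0,0,0],"translation":[0.03,-0.03,0.6],"fingers":1},
    {"dr":[0,0,0],"translation":[0,0,0.5],"fingers":1},
    {"dr":[0,0,0],"translation":[0,0,0.4],"fingers":1},
    {"dr":[0,0,0],"translation":[0,0,0.3],"fingers":1},
    {"dr":[0,0,0],"translation":[0,0,0.2],"fingers":1},
    {"dr":[0,0,0],"translation":[0,0,0.2],"fingers":1},
    {"dr":[0,0,0],"translation":[0,0,0],"fingers":1},
  ],
)

```text
time_s: 34.05
tcp_pos: [594.7, -219.4, 82.1]
tcp_rot: [0.001, -0.139, 0.99, -0.0]
contact_force: [-1.7, 1.7, 5.0]
opening: 28.8
finger_force: 70.1
```

Seated. Now I'll release, rise, back off and check.

Request:
carry_out(
  increments=[
    {"dr":[0,0,0],"translation":[0,0,0],"fingers":-0.3},
    {"dr":[0,0,0],"translation":[0,0,0],"fingers":-0.3},
    {"dr":[0,0,0],"translation":[0,0,0],"fingers":-0.3},
    {"dr":[0,0,0],"translation":[0,0,0],"fingers":-0.3},
    {"dr":[0,0,0],"translation":[0,0,-0.5],"fingers":-0.3},
    {"dr":[0,0,0],"translation":[0,0,-1],"fingers":-0.3},
    {"dr":[0,0,0],"translation":[0,0,-1],"fingers":-0.3},
    {"dr":[0,0,0],"translation":[0,0,-1],"fingers":-0.3},
  ],
)

```text
time_s: 34.85
tcp_pos: [594.3, -219.3, 170.3]
tcp_rot: [0.0, -0.139, 0.99, -0.0]
contact_force: [-0.1, -0.5, -0.3]
opening: 55.6
finger_force: 0.0
```

Request:
carry_out(
  increments=[
    {"dr":[0,0,0],"translation":[0,0,-1],"fingers":-0.3},
    {"dr":[0,0,0],"translation":[0,0,-1],"fingers":-0.3},
    {"dr":[0,0,0],"translation":[0.9,0,-0.5],"fingers":-0.3},
    {"dr":[0,0,0],"translation":[0.9,0,0],"fingers":-0.3},
    {"dr":[0,0,0],"translation":[0.9,0,0],"fingers":-0.3},
    {"dr":[0,0,0],"translation":[0.9,0,0],"fingers":-0.3},
    {"dr":[0,0,0],"translation":[0.9,0,0],"fingers":-0.3},
    {"dr":[0,0,0],"translation":[0,0,0],"fingers":-0.3},
  ],
)

```text
time_s: 35.65
tcp_pos: [484.7, -251.0, 232.1]
tcp_rot: [0.0, -0.138, 0.99, -0.0]
contact_force: [0.6, 0.3, 0.7]
opening: 55.2
finger_force: 0.0
```

```bash
python3 -c "
from h import *
w=snap('wrist','e1.png');s=snap('side','e2.png')
a=cv2.resize(w,(400,300))[:,:,::-1]; b=cv2.resize(s[140:240,300:433],(400,300),interpolation=cv2.INTER_CUBIC)[:,:,::-1]
cv2.imwrite('pics/e.png',np.hstack([a,b]))"
```

```text
(no output)
```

View pics/e.png

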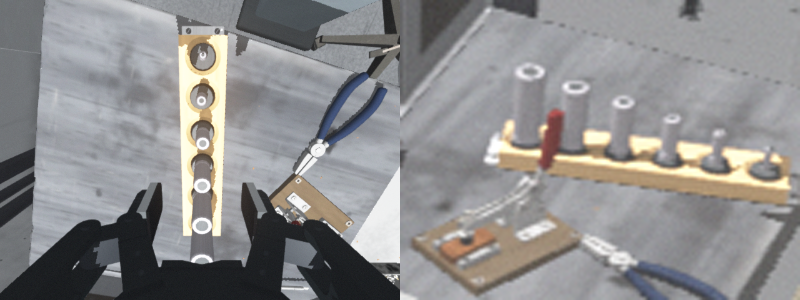

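Both views show all six dies upright in the rack, stepping up from shortest to longest, with the gripper clear. Handing in.

```bash
python3 -c "
from rig import arm
print(arm.sign_off())"
```

```text
the job is handed in; nothing more can be done
None
```

The four loose dies (52, 64, 76 and 88 mm) stand home in their pockets, so the row of six steps up from shortest to longest; the end dies were left alone, and I handed the job in at about 36 s (no verdict was returned).

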